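# Take a slice of toast out of the toaster with the tongs

### The job

Pick up the wooden tongs from the chopping board, close their jaws on the top edge of the light slice of toast, draw it up out of the toaster and carry it over the chopping board. Finish while still holding it there in the squeezed tongs, well above the board and touching nothing else. Do not touch the toast with the gripper's own fingers, and leave the dark slice in its slot and the jar and cup behind where they are.

Things in the scene. Friction and masses are not known exactly. Their poses are not given: they have to be found in the camera images.
- toaster: Fixed toaster, aluminium sides, black ends, 252 (x) x 152 (y) x 170 mm high; origin under its centre, z up. Two slots along x at y = +30 and -30, 134 long, 32 wide; wire guides inside leave 18 for the bread. The -x end faces the robot; its lever juts out 20 at 138 up. The slices stand on the raised carriage, 110 above the worktop.
- toast_center (a point): Centre of the light golden slice: 14 mm thick (y), 97 high (z up), 90 wide (x, along the slot), 96 across its rounded top corners (radius 22, widest 75 above the underside); rigid, about 40 g. The centre is 49 above the underside. It stands in either slot, within 13 of its middle, upright within 4 degrees; the top sticks out 37 above the toaster.
- rye_center (a point): Centre of the other slice, very dark brown, same shape and axes; it stands in the other slot, 60 mm away across the slots, and must stay there.
- board: Fixed wooden chopping board lying flat, 240 (its x) x 340 (its y) x 22 mm thick; origin under its centre. Its long side points away from the robot, y towards it. Overhead, 580 above the worktop, a wall cabinet begins above the board's middle and reaches back and to the right, from about the toaster's middle on: raise a tall wrist only on the robot's side of it.
- tongs_grip (a point): Sprung beech tongs, 200 mm long, 22 high, lying flat on the board, 70 g. Point on the middle line, half-way up, 90 ahead of the rear end, near the centre of mass, between teal rubber sleeves (52 long) where the arms are squeezed across y. x to the jaws, y to the left arm, z up. Width over the sleeves: released 43, closed on a 14 mm slice 29 (arms parallel), shut empty 24.
- tongs_tip (a point): Point on the tongs' middle line, half-way up, level with the jaw ends: 108 mm ahead of tongs_grip, same axes. Released, the jaws stand 46 apart inside; with the sleeves squeezed to 37 about 32 apart. The inner faces are flat, 22 high; the front 60 of the arms may hold the slice.
- tongs_left: Left arm of the tongs, straight, 6 mm thick, 22 high; swings about z on the block at the rear; origin on its hinge, 8 ahead of the rear end, at its underside; x along the arm. A spring opens it: about 3 N at the sleeve when nearly released, 5.5 N when closed on a slice.
- tongs_right: Right arm of the tongs, as the left. About half of any squeeze beyond the spring's reaches the jaws: 15 to 25 N on the sleeves holds the slice well.
- honey_jar: Honey jar with green lid, 70 mm across, 84 high, standing behind the work; bystander, origin under its centre.
- espresso_cup: Small white cup with a blue-green band, 61 mm across, 51 high, standing behind the toaster; bystander, origin under its centre.

How it is judged:
By the outcome, as a careful person would: the job done as asked, in the order asked, and still so for the second after the job is handed in, while the arm keeps its last pose, push and grip.
It also fails if it takes over 64 s, if anything falls off the work surface, if the arm or the gripper's body presses on something with over 40 N, if the wrist force passes 120 N, or if a joint passes its speed limit or range.

### The arm

A 7-joint arm with a two-finger parallel gripper is mounted at the origin on a cart in front of the work surface, level with it; the furniture and walls round the work are solid. World frame = base frame: x ahead of the robot, y to its left, z up, the work surface at z = 0. Lengths are in m, angles in rad, forces in N, time in s.
With the tool pointing down it reaches from about 0.4 to 0.9 m from the base axis. Payload 5.6 kg.
Tool frame: the origin (TCP) lies at the very end of the fingers, on their centre line; the grasp point (between the pads) lies 19 mm behind it; z points along the fingers, y is the line along which they close (so a half turn about z gives the same grasp; the last joint's range is limited). The gripper opens to 92 mm and grips with 3 to 60 N. Pads are 20 mm wide; open, the fingers measure 128 mm over their backs; the gripper's body (75 mm by 189 mm) begins 69 mm behind the grasp point.
Start: joints at [-1.214, 0.468, -0.012, 1.603, 0.006, 1.071, -0.056], TCP at [0.253, 0.599, 0.215] pointing down, gripper open.
Joint ranges: [-2.53, 2.53], [-0.31, 2.02], [-1.57, 1.55], [0.28, 2.44], [-1.29, 4.43], [0.15, 1.84], [-2.92, 2.92]. Speed limits (rad/s): [2.57, 2.57, 3.14, 3.14, 3.14, 3.14, 3.14].

### API

Orientations are given as a unit quaternion [w, x, y, z].
In Python, from workcell import bot gives the robot as it stands.
- The arm moves only by the shell command python3 -m crank 'ROWS'. ROWS is JSON, a list of rows, each a list of 3 entries, a list of its own where there are three numbers: the gripper command: -1 is shut, 1 is fully open, values between are in proportion, then the shift along the tool's x, y, z scaled (see below), then the turn about the tool's z scaled (see below). In form: [[gripper, [dx, dy, dz], roll], ...]. A call has 1 to 5 rows; each row shifts and turns the commanded pose from where the row before left it, along the tool's axes as they then stand; what a row does not reach is not made up. The controller multiplies each number of a shift by 0.02 m and each number of a turn by 0.08 rad. A row lasts 1/12 s, in which the tool goes at most 41.7 mm and 7.16 degrees, less where a joint would pass 70% of its speed; a pose out of reach is approached as far as the arm can. A call with a number of a shift or a turn outside -1 to 1 is refused whole. A call with a gripper value outside its range is refused whole. The fingers move at their own pace and stop on an object; the grip force is fixed at half the most. Time passes only in rows, so rows that do not move let the fingers close. It gives the time, the measured TCP pose, the force, the opening and the grip force at its end, in the units of the state.
- bot.sense(): the state, without advancing time (a new reading comes with each control period).
- bot.read_camera(name): name is "scene" or "top" or "wrist"; returns the picture (420x560x3 uint8, blue, green, red); there is no depth.
- bot.camera_model(name): a dict with "fx", "fy", "cx", "cy" (pixels), "D" ([k1, k2, p1, p2, k3] as OpenCV has them; the pictures are not rectified), "pose" (4x4, takes a point from camera to world coordinates). Camera axes: x right, y up, looking along -z (the intrinsics and any distortion apply to the point x, -y, -z); pixel columns grow to the right and rows downward; lengths in m; the calibration is good to about 2 mm. A picture is of the moment at which its call begins: read the wrist's pose just before it. camera_model takes no time and is no camera call; for the wrist camera it gives the pose at the moment of the call.
- bot.sign_off(): hands the job in; it is judged then, once.
The state is a dict: "t": time; "qpos": joint angles; "qd": joint speeds; "joint_efforts": joint torques, N m; "ee_pos": TCP position; "orientation": TCP orientation; "ft_force": force on the tool from outside, world axes, zero at the start; "ft_torque": the same for the moment, N m; "opening": finger opening in m; "gripper_force": force on a finger pad.
Only numpy, scipy, OpenCV 4.12 (cv2) and the standard library are available. Lean on these libraries where they do the work, as an engineer would, in place of code of your own. Each camera call takes 0.05 s, during which the arm holds its last target. There are 200 camera calls.

## Working session

There is one attempt and no reset: what is moved stays moved. The work goes in short steps, Python scripts to look and compute and a shell command to move; the robot and the scene stay as the last step left them, time stands still between calls to the robot, and variables do not carry over. Pictures are saved under pics/ and viewed, at most 10 in all, crops included, and the job is handed in when it is done.

```bash
mkdir -p pics; ls; python3 - <<'E'
from workcell import bot
import cv2,numpy as np
s=bot.sense();print(s)
for n in("scene","top","wrist"):
    m=bot.camera_model(n);print(n,m)
    cv2.imwrite(f"pics/{n}0.png",bot.read_camera(n))
E
```

```text
pics
{'t': 0.0, 'qpos': array([-1.21398793,  0.46837448, -0.01159184,  1.60360281,  0.0059751 ,
        1.07142753, -0.056309  ]), 'qd': array([-5.91177789e-04,  6.04840135e-05,  4.19818008e-04,  1.02373290e-03,
       -1.02181085e-03, -5.62251555e-04, -2.13487421e-04]), 'joint_efforts': array([-5.95305683e-04, -5.20582795e+01, -1.33063769e-02, -2.43744886e+01,
       -5.67221933e-02,  1.70706556e-02,  1.42708218e-04]), 'ee_pos': array([0.25284438, 0.59817249, 0.21365072]), 'orientation': array([-1.23537173e-04,  1.98621826e-01,  9.80075803e-01, -8.80184562e-04]), 'ft_force': array([ 0.59161767, -0.06768544,  0.43198181]), 'ft_torque': array([0.03886369, 0.01500423, 0.00572739]), 'gripper_force': 0.0, 'opening': 0.0918399046766829}
scene {'fx': 455.958590923183, 'fy': 455.958590923183, 'cx': 280.2659987763162, 'cy': 211.97315459532234, 'D': array([-0.1225065,  0.       ,  0.       ,  0.       ,  0.       ]), 'pose': array([[-0.9107467 ,  0.29212522, -0.29189605,  0.27217331],
       [-0.41288412, -0.65814628,  0.62957937,  0.26155104],
       [-0.00819429,  0.69390658,  0.72001841,  
[... 348 characters left out ...]
, -0.02468494, -0.0093567 , -0.27596124],
       [-0.01315521,  0.15851965,  0.98726818,  1.07053844],
       [ 0.        ,  0.        ,  0.        ,  1.        ]])}
wrist {'fx': 330.32351922517756, 'fy': 330.32351922517756, 'cx': 281.68770022483596, 'cy': 206.06603872334733, 'D': array([-0.0236696,  0.       ,  0.       ,  0.       ,  0.       ]), 'pose': array([[ 3.89138372e-01, -8.81782465e-01, -2.66516440e-01,
         1.77021216e-01],
       [ 9.21179240e-01,  3.72380423e-01,  1.12967374e-01,
         6.30861636e-01],
       [-3.67144528e-04, -2.89469352e-01,  9.57187212e-01,
         3.83715356e-01],
       [ 0.00000000e+00,  0.00000000e+00,  0.00000000e+00,
         1.00000000e+00]])}
```

View pics/top0.png

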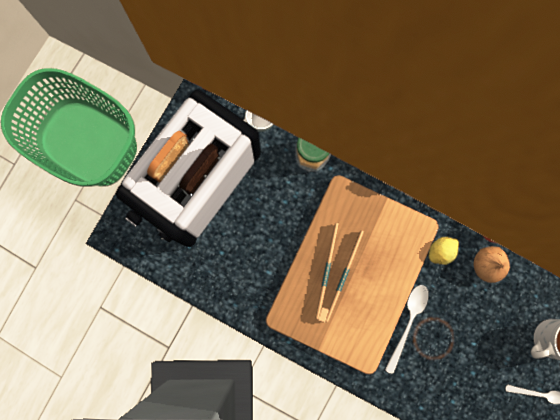

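View pics/scene0.png

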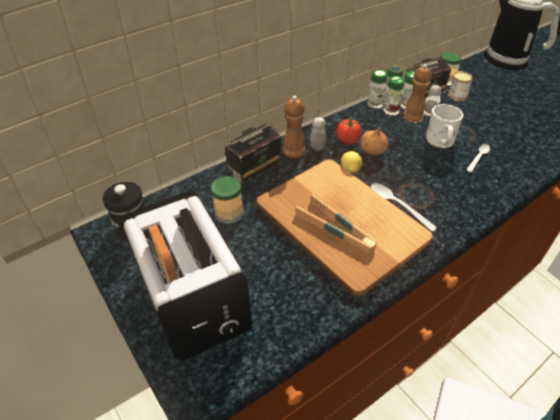

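The top view shows the toaster at upper left, with light toast around (168,155) and dark around (203,170). The tongs lie on the board with the rear at (323,320), jaws at (335,224) and (362,232), and sleeves at about (326,275) and (343,278). The cabinet edge runs from (125,0) to (560,265). The scene view agrees.

```bash
cat > h.py <<'E'
from workcell import bot
import cv2,numpy as np
def K(m): return np.array([[m['fx'],0,m['cx']],[0,m['fy'],m['cy']],[0,0,1]])
def ray(m,p):
    u=cv2.undistortPoints(np.array(p,float).reshape(-1,1,2),K(m),m['D']).reshape(-1,2)
    d=np.c_[u[:,0],-u[:,1],-np.ones(len(u))]@m['pose'][:3,:3].T
    return m['pose'][:3,3],d
def plane(m,p,z):
    o,d=ray(m,p); return o+d*((z-o[2])/d[:,2])[:,None]
def proj(m,P):
    P=np.array(P,float).reshape(-1,3); c=(P-m['pose'][:3,3])@m['pose'][:3,:3]
    return cv2.projectPoints(c*[1,-1,-1],np.zeros(3),np.zeros(3),K(m),m['D'])[0].reshape(-1,2)
def blobs(mask,amin=20):
    n,l,s,c=cv2.connectedComponentsWithStats(mask.astype(np.uint8))
    return [(s[i,4],c[i],cv2.minAreaRect(np.argwhere(l==i)[:,::-1].astype(np.float32))) for i in range(1,n) if s[i,4]>=amin]
def hsv(im): return cv2.cvtColor(im,cv2.COLOR_BGR2HSV)
E
python3 - <<'E'
from h import *
np.set_printoptions(precision=4,suppress=True)
im=cv2.imread('pics/top0.png');m=bot.camera_model('top');H=hsv(im)
t=cv2.inRange(H,(75,60,40),(105,255,200)).astype(bool)
r=np.zeros_like(t);r[250:300,300:370]=1
for b in blobs(t&r): print('teal',b, plane(m,[b[1]],.044))
print('rear,jaws',plane(m,[[323,320],[335,224],[362,232]],.044))
w=np.zeros_like(t);w[120:195,140:190]=1
t=cv2.inRange(H,(5,90,120),(25,255,255)).astype(bool)
for b in blobs(t&w): print('toast',b,plane(m,[b[1]],.207),plane(m,cv2.boxPoints(b[2]),.207))
w=np.zeros_like(t);w[140:205,178:225]=1
t=(H[...,2]<85)&(H[...,1]>80)
for b in blobs(t&w): print('rye',b,plane(m,[b[1]],.207),plane(m,cv2.boxPoints(b[2]),.207))
# wood contour
t=cv2.inRange(H,(8,90,110),(25,255,255)).astype(np.uint8)
b=max([b for b in blobs(t) if 250<b[1][0]<450],key=lambda b:b[0]);print('board',b,plane(m,[b[2][0]],.022))
# toaster top corners
c=[[190,97],[258,150],[195,240],[120,190]]
print('toaster',plane(m,c,.17))
print('cab edge',plane(m,[[125,0],[180,72],[340,150],[560,265]],.58))
cr=cv2.resize(im[80:350,90:450],None,fx=2.2,fy=2.2,interpolation=cv2.INTER_CUBIC)
cv2.imwrite('pics/crop.png',cr)
E
```

```text
teal (np.int32(34), array([324.4412, 273.7059]), ((324.4244079589844, 273.9841003417969), (1.4420733451843262, 22.558147430419922), 11.888657569885254)) [[ 0.4426 -0.3692  0.044 ]]
teal (np.int32(35), array([341.1429, 278.9429]), ((341.3448486328125, 278.6379699707031), (1.485562801361084, 22.469135284423828), 21.801406860351562)) [[ 0.4315 -0.4015  0.044 ]]
rear,jaws [[ 0.3533 -0.3633  0.044 ]
 [ 0.5399 -0.3938  0.044 ]
 [ 0.5226 -0.4467  0.044 ]]
toast (np.int32(861), array([167.5679, 154.1103]), ((167.66539001464844, 154.07308959960938), (17.62886619567871, 52.974300384521484), 37.87498474121094)) [[ 0.6469 -0.0937  0.207 ]] [[ 0.6209 -0.0539  0.207 ]
 [ 0.6937 -0.1095  0.207 ]
 [ 0.6733 -0.1339  0.207 ]
 [ 0.6012 -0.0784  0.207 ]]
rye (np.int32(899), array([199.8632, 168.376 ]), ((201.94000244140625, 166.08001708984375), (17.60000228881836, 59.800010681152344), 36.86989212036133)) [[ 0.6201 -0.1496  0.207 ]] [[ 0.5927 -0.1105  0.207 ]
 [ 0.6752 -0.172   0.207 ]
 [ 0.6556 -0.1961  0.207 ]
 [ 0.5739 -0.1346  0.207 ]]
board (np.int32(20163), array([354.7046, 273.8834]), ((364.41278076171875, 279.1835632324219), (145.65347290039062, 168.98060607910156), 25.4077205657959)) [[ 0.4302 -0.4508  0.022 ]]
toaster [[ 0.764  -0.1255  0.17  ]
 [ 0.6599 -0.2481  0.17  ]
 [ 0.5018 -0.1356  0.17  ]
 [ 0.594  -0.0006  0.17  ]]
cab edge [[ 0.7148 -0.1229  0.58  ]
 [ 0.6294 -0.1835  0.58  ]
 [ 0.5434 -0.3403  0.58  ]
 [ 0.4251 -0.5516  0.58  ]]
```

View pics/crop.png

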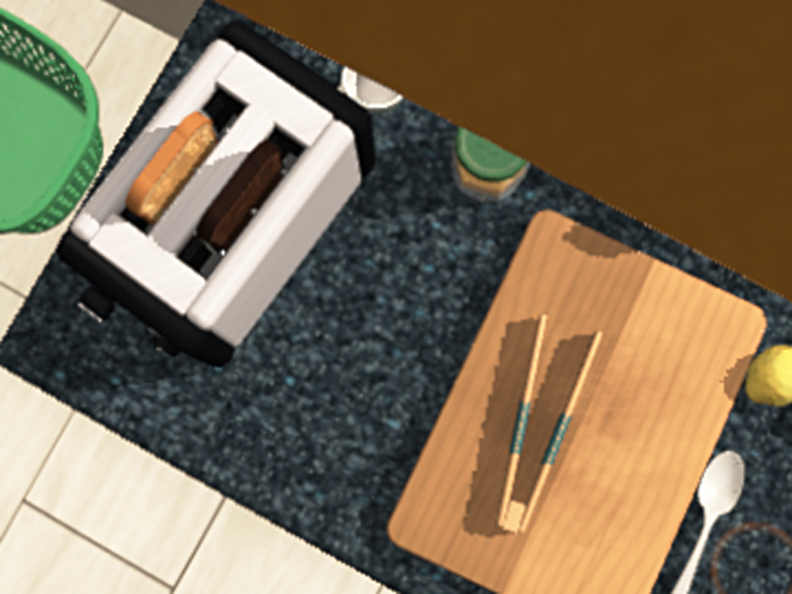

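The crop gives tongs rear (513,528) and jaws (543,318) and (599,334) in crop pixels. The light slice stands in the left (+y) slot. Tongs grip ≈ (0.437,-0.385) at yaw ≈ -18°; toast ≈ (0.647,-0.094) at yaw ≈ -37°. Sizes and heights are consistent, so I'm moving.

```bash
python3 -m crank '[[1,[-1,-1,-1],0],[1,[-1,-1,-1],0],[1,[-1,-1,-1],0],[1,[-1,-1,-1],0],[1,[-1,-1,0],0]]' && python3 -m crank '[[1,[-1,-1,0],0],[1,[-1,-1,0],0],[1,[-1,-1,0],0],[1,[-1,-1,0],0],[1,[-1,-1,0],0]]' && python3 -m crank '[[1,[-1,-1,0],0],[1,[-1,-1,0],0],[1,[-1,-1,0],0],[1,[-1,-1,0],0],[1,[-1,-1,0],0]]'
```

```text
t: 0.57
ee_pos: [0.3076, 0.4681, 0.2985]
orientation: [0.001, 0.199, 0.98, 0.003]
ft_force: [-0.1, 1.4, 0.1]
opening: 0.0923
gripper_force: 0.0
t: 0.98
ee_pos: [0.3596, 0.3351, 0.2945]
orientation: [-0.0, 0.199, 0.98, -0.0]
ft_force: [0.2, -0.5, -0.9]
opening: 0.0922
gripper_force: 0.0
t: 1.4
ee_pos: [0.4127, 0.2042, 0.2946]
orientation: [-0.0, 0.199, 0.98, 0.0]
ft_force: [1.0, -0.1, 0.6]
opening: 0.0919
gripper_force: 0.0
```

```bash
python3 -m crank '[[1,[-0.42,-1,0],0],[1,[-0.42,-1,0],0],[1,[-0.42,-1,0],0],[1,[-0.42,-1,0],0],[1,[-0.42,-1,0],0]]' && python3 -m crank '[[1,[-0.42,-1,0],0],[1,[-0.42,-1,0],0],[1,[-0.42,-1,0],0],[1,[-0.42,-1,0],0],[1,[-0.42,-1,0],0]]' && python3 -m crank '[[1,[-0.42,-1,0],0],[1,[-0.42,-1,0],0],[1,[-0.42,-1,0],0],[1,[-0.42,-1,0],0],[1,[-0.42,-1,0],0]]' && python3 -m crank '[[1,[-0.42,-1,0],0],[1,[-0.42,-1,0],0],[1,[-0.42,-1,0],0],[1,[-0.42,-1,0],0],[1,[-0.42,-1,0],0]]' && python3 -m crank '[[1,[-0.42,-1,0.5],0],[1,[-0.42,-1,0.5],0],[1,[-0.42,-1,0.5],0],[1,[-0.42,-1,0.5],0],[1,[-0.42,-1,0.5],0]]' && python3 -m crank '[[1,[-0.4,-0.7,0],0],[1,[0,0,0],0],[1,[0,0,0],0]]'
python3 - <<'E'
from h import *
m=bot.camera_model('wrist');im=bot.read_camera('wrist');cv2.imwrite('pics/w1.png',im);np.save('m1.npy',m,allow_pickle=True)
E
```

```text
t: 1.82
ee_pos: [0.412, 0.096, 0.2945]
orientation: [-0.0, 0.199, 0.98, 0.0]
ft_force: [0.5, -0.1, -0.1]
opening: 0.0919
gripper_force: 0.0
t: 2.23
ee_pos: [0.4117, -0.0124, 0.2945]
orientation: [-0.0, 0.199, 0.98, 0.0]
ft_force: [0.2, -1.1, 0.2]
opening: 0.0921
gripper_force: 0.0
t: 2.65
ee_pos: [0.4115, -0.1208, 0.2946]
orientation: [0.0, 0.199, 0.98, 0.0]
ft_force: [0.7, 0.7, -0.3]
opening: 0.0916
gripper_force: 0.0
t: 3.07
ee_pos: [0.4113, -0.2292, 0.2946]
orientation: [0.0, 0.199, 0.98, 0.0]
ft_force: [0.5, 0.4, 0.4]
opening: 0.0917
gripper_force: 0.0
t: 3.48
ee_pos: [0.4112, -0.3375, 0.2439]
orientation: [-0.0, 0.198, 0.98, 0.0]
ft_force: [0.4, 0.1, -0.2]
opening: 0.0914
gripper_force: 0.0
t: 3.73
ee_pos: [0.4128, -0.3531, 0.2442]
orientation: [-0.001, 0.199, 0.98, -0.0]
ft_force: [-0.4, -0.3, 0.6]
opening: 0.092
gripper_force: 0.0
```

View pics/w1.png

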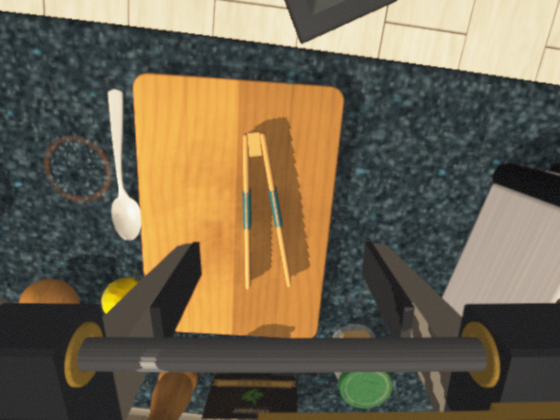

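The wrist view shows the tongs with rear block at (254,134–156), sleeves near (247,210) and (276,208), and tips at (247,288) and (288,285).

```bash
python3 - <<'E'
from h import *
np.set_printoptions(precision=4,suppress=True)
im=cv2.imread('pics/w1.png');m=np.load('m1.npy',allow_pickle=True).item();H=hsv(im)
t=cv2.inRange(H,(75,60,40),(105,255,200)).astype(bool);r=np.zeros_like(t);r[170:250,225:310]=1
g=[]
for b in blobs(t&r,30): p=plane(m,[b[1]],.041)[0];print(b,p);g.append(p)
P=plane(m,[[254,134],[247,289],[288,286]],.044)
s=np.mean(g[:2],0); print('sleeve mid',s,'w',np.linalg.norm(g[0]-g[1])); print(P)
tip=P[1:].mean(0); d=tip-P[0]; print('len',np.linalg.norm(d),'yaw',np.degrees(np.arctan2(d[1],d[0])))
n=d/np.linalg.norm(d); print('grip est',P[0]+.09*n, tip-.108*n)
S=bot.sense();w,x,y,z=S['orientation'];ya=np.degrees(np.arctan2(2*y*y-1,2*x*y))
print('tool',S['ee_pos'],'y ang',ya)
xt=np.array([-np.sin(np.radians(ya)),np.cos(np.radians(ya))]);yt=np.array([np.cos(np.radians(ya)),np.sin(np.radians(ya))])
for q in (s,P[0]+.09*n): e=(q-S['ee_pos'])[:2]; print('move tool x,y mm',1000*e@xt,1000*e@yt)
E
```

```text
(np.int32(60), array([277.6833, 207.7333]), ((277.671142578125, 207.46981811523438), (35.33634948730469, 1.7378531694412231), 79.99201965332031)) [ 0.4407 -0.3694  0.041 ]
(np.int32(80), array([248.7625, 210.2125]), ((249.0, 210.0), (36.0, 2.0), 90.0)) [ 0.4301 -0.4021  0.041 ]
(np.int32(48), array([272.1458, 206.75  ]), ((272.45599365234375, 208.5080108642578), (33.719905853271484, 1.609969139099121), 79.69515228271484)) [ 0.437  -0.3749  0.041 ]
sleeve mid [ 0.4354 -0.3858  0.041 ] w 0.03441178636970179
[[ 0.3517 -0.3596  0.044 ]
 [ 0.5238 -0.4473  0.044 ]
 [ 0.5401 -0.3978  0.044 ]]
len 0.19089001851498444 yaw -19.26220049815348
grip est [ 0.4367 -0.3892  0.044 ] [ 0.43   -0.3869  0.044 ]
tool [ 0.4131 -0.3522  0.2444] y ang 67.0751382552678
move tool x,y mm -33.61501227642058 -22.209253399499048
move tool x,y mm -36.155712517576944 -24.929425965274458
```

```bash
python3 -m crank '[[1,[-0.85,-0.6,1],-0.9],[1,[-0.85,-0.6,1],0],[1,[0,0,1],0],[1,[0,0,1],0],[1,[0,0,1],0]]' && python3 -m crank '[[1,[0,0,1],0],[1,[0,0,1],0],[1,[0,0,1],0],[1,[0,0,1],0],[1,[0,0,0.8],0]]' && python3 -m crank '[[1,[0,0,0.5],0],[1,[0,0,0.4],0],[1,[0,0,0],0],[1,[0,0,0],0]]'
python3 - <<'E'
from h import *
im=bot.read_camera('wrist');cv2.imwrite('pics/w2.png',im)
E
```

```text
t: 4.2
ee_pos: [0.4372, -0.3859, 0.1439]
orientation: [0.0, 0.162, 0.987, 0.0]
ft_force: [-0.1, -0.3, 0.4]
opening: 0.0919
gripper_force: 0.0
t: 4.62
ee_pos: [0.4372, -0.3851, 0.0477]
orientation: [-0.0, 0.162, 0.987, 0.001]
ft_force: [1.1, -0.1, 0.0]
opening: 0.0923
gripper_force: 0.0
t: 4.95
ee_pos: [0.4369, -0.387, 0.031]
orientation: [0.0, 0.163, 0.987, -0.0]
ft_force: [0.2, -0.7, 0.0]
opening: 0.0922
gripper_force: 0.0
```

View pics/w2.png

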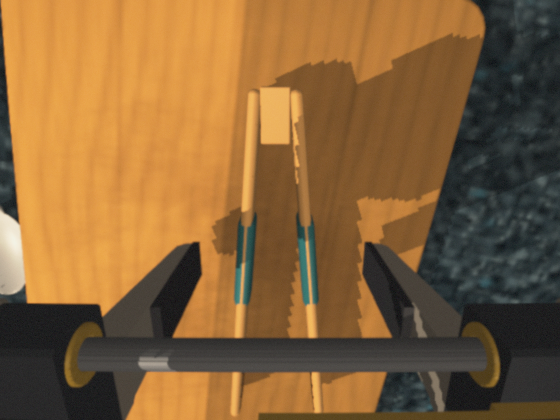

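The fingers straddle the sleeves (rows 213–303, columns 245 and 308), centred and parallel. I'll go a little lower and squeeze to 37 mm.

```bash
python3 -m crank '[[1,[0,0,0.2],0],[-0.2,[0,0,0],0],[-0.2,[0,0,0],0],[-0.2,[0,0,0],0],[-0.2,[0,0,0],0]]' && python3 -m crank '[[-0.2,[0,0,0],0],[-0.2,[0,0,0],0],[-0.2,[0,0,0],0],[-0.2,[0,0,0],0],[-0.2,[0,0,0],0]]'
```

```text
t: 5.42
ee_pos: [0.4366, -0.3873, 0.0268]
orientation: [0.0, 0.163, 0.987, -0.0]
ft_force: [-0.7, 0.6, -0.1]
opening: 0.0674
gripper_force: 0.0
t: 5.83
ee_pos: [0.4365, -0.3873, 0.0266]
orientation: [0.0, 0.163, 0.987, -0.0]
ft_force: [-0.3, 0.9, 0.4]
opening: 0.0367
gripper_force: 4.1
```

```bash
python3 -m crank '[[-0.2,[0,0,-0.3],0],[-0.2,[0,0,-0.6],0],[-0.2,[0,0,-1],0],[-0.2,[0,0,-1],0],[-0.2,[0,0,-1],0]]' && python3 -m crank '[[-0.2,[0,0,-1],0],[-0.2,[0,0,-1],0],[-0.2,[0,0,-1],0],[-0.2,[0,0,-1],0],[-0.2,[0,0,-1],0]]'&& python3 -m crank '[[-0.2,[0,0,-1],0],[-0.2,[0,0,-1],0],[-0.2,[0,0,-1],0],[-0.2,[0,0,-1],0],[-0.2,[0,0,-0.5],0]]'
python3 - <<'E'
from h import *
np.set_printoptions(precision=4,suppress=True)
a=cv2.imread('pics/top0.png');b=cv2.imread('pics/scene0.png')
ca=cv2.resize(a[110:210,130:250],None,fx=4.6,fy=4.6,interpolation=cv2.INTER_NEAREST)
cb=cv2.resize(b[190:310,125:230],None,fx=4.6*100/120,fy=4.6*100/120,interpolation=cv2.INTER_NEAREST)
print(ca.shape,cb.shape);w=min(ca.shape[1]+cb.shape[1],960)
im=np.hstack([ca[:,:400],cb[:460,:400]]);cv2.imwrite('pics/c2.png',im)
E
```

```text
t: 6.25
ee_pos: [0.4364, -0.3873, 0.1063]
orientation: [0.0, 0.163, 0.987, -0.0]
ft_force: [-0.0, -0.1, 0.2]
opening: 0.0369
gripper_force: 3.9
t: 6.67
ee_pos: [0.4362, -0.3872, 0.2066]
orientation: [0.0, 0.163, 0.987, -0.0]
ft_force: [2.1, 0.4, -0.7]
opening: 0.0372
gripper_force: 3.9
t: 7.08
ee_pos: [0.4367, -0.3881, 0.2979]
orientation: [0.002, 0.164, 0.987, -0.001]
ft_force: [0.5, -0.6, 0.0]
opening: 0.0364
gripper_force: 3.9
(460, 552, 3) (460, 402, 3)
```

View pics/c2.png

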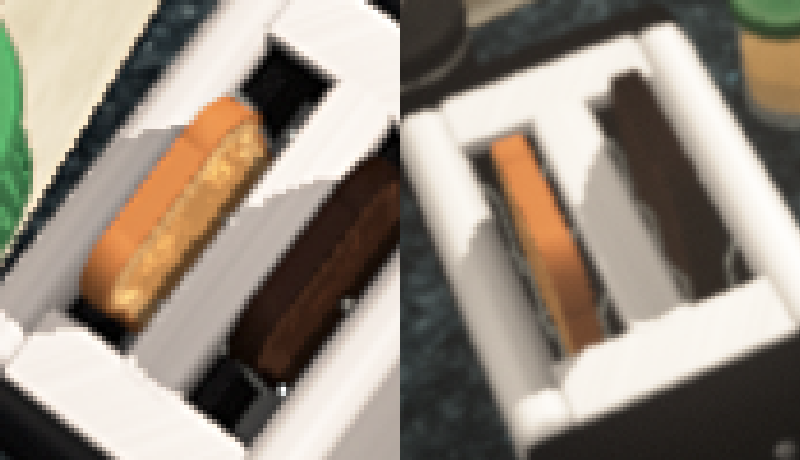

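The left half is the top view. The orange crust (top edge of the light slice) runs from about (105,240) to (212,115) in crop pixels, with the grainy face on its right. The right half is the scene view, with the crust from (507,140) to (585,345).

```bash
python3 - <<'E'
from h import *
np.set_printoptions(precision=4,suppress=True)
f=lambda p:np.array(p,float)/4.6+[129.6,109.6]
mt=bot.camera_model('top');ms=bot.camera_model('scene')
L=plane(mt,f([[95,225],[185,115]]),.206);R=plane(mt,f([[135,252],[222,145]]),.206)
for q in(L,R): d=q[1]-q[0];print(q,'yaw',np.degrees(np.arctan2(d[1],d[0])))
c=(L.mean(0)+R.mean(0))/2;print('thick edge sep',L.mean(0)-R.mean(0),'c',c)
e=plane(mt,f([[88,262],[225,100],[262,125]]),.19);print('ends z.19',e)
p=np.array([[543,235],[507,140],[585,345]],float);p[:,0]-=400;p=p/3.833+[124.6,189.6]
q=plane(ms,p,.206);print('scene mid & ends',q, np.degrees(np.arctan2(*(q[1]-q[2])[[1,0]])))
# slots edges / rye
r=plane(mt,f([[300,255]]),.206);print('rye strip',r)
# toaster outline top view: slot cross-edges midpoint
s=plane(mt,f([[300,75],[105,325],[215,405]]),.17);print('slot ends far L, near L, near R',s)
print('proj c in scene',proj(ms,c),p[0])
E
```

```text
[[ 0.6404 -0.0634  0.206 ]
 [ 0.682  -0.0969  0.206 ]] yaw -38.817539184130226
[[ 0.6295 -0.0787  0.206 ]
 [ 0.6698 -0.1111  0.206 ]] yaw -38.75863440256258
thick edge sep [0.0116 0.0148 0.    ] c [ 0.6554 -0.0875  0.206 ]
ends z.19 [[ 0.6302 -0.057   0.19  ]
 [ 0.6926 -0.109   0.19  ]
 [ 0.6821 -0.1234  0.19  ]]
scene mid & ends [[ 0.6341 -0.0713  0.206 ]
 [ 0.6793 -0.1092  0.206 ]
 [ 0.5871 -0.0317  0.206 ]] -40.02314486419598
rye strip [[ 0.6264 -0.1408  0.206 ]]
slot ends far L, near L, near R [[ 0.7083 -0.1348  0.17  ]
 [ 0.61   -0.0592  0.17  ]
 [ 0.5774 -0.1025  0.17  ]]
proj c in scene [[156.7925 239.6036]] [161.9076 250.9097]
```

```bash
python3 -m crank '[[-0.2,[0.32,0.95,0],0],[-0.2,[0.32,0.95,0],0],[-0.2,[0.32,0.95,0],0],[-0.2,[0.32,0.95,0],0],[-0.2,[0.32,0.95,0],0]]' && python3 -m crank '[[-0.2,[0.32,0.95,0],0],[-0.2,[0.32,0.95,0],0],[-0.2,[0.32,0.95,0],0],[-0.2,[0.32,0.95,0],0],[-0.2,[0.32,0.95,0],0]]' && python3 -m crank '[[-0.2,[0.32,0.95,0],0],[-0.2,[0.32,0.95,0],0],[-0.2,[0.32,0.95,0],0],[-0.2,[0.32,0.95,0],0],[-0.2,[0.32,0.95,0],0]]' && python3 -m crank '[[-0.2,[0,0,0],0.88],[-0.2,[0,0,0],0.88],[-0.2,[0,0,0],0.88],[-0.2,[0,0,0],0.88],[-0.2,[0,0,0],0.88]]' && python3 -m crank '[[-0.2,[-0.63,0.97,0],0],[-0.2,[-0.63,0.97,0],0],[-0.2,[-0.63,0.97,0],0],[-0.2,[-0.63,0.97,0],0],[-0.2,[-0.63,0.97,0],0]]' && python3 -m crank '[[-0.2,[-0.63,0.97,0],0],[-0.2,[-0.5,0.97,0],0],[-0.2,[0,0,0],0],[-0.2,[0,0,0],0]]'
python3 - <<'E'
from h import *
m=bot.camera_model('wrist');im=bot.read_camera('wrist');cv2.imwrite('pics/w3.png',im);np.save('m3.npy',m,allow_pickle=True);print(bot.sense()['ee_pos'],bot.sense()['orientation'],bot.sense()['qpos'])
E
```

```text
t: 7.5
ee_pos: [0.4362, -0.286, 0.2947]
orientation: [-0.0, 0.164, 0.987, 0.0]
ft_force: [0.1, -0.9, -0.2]
opening: 0.0368
gripper_force: 3.9
t: 7.92
ee_pos: [0.4365, -0.1858, 0.2947]
orientation: [0.0, 0.163, 0.987, 0.0]
ft_force: [0.8, 0.0, 0.8]
opening: 0.037
gripper_force: 3.9
t: 8.33
ee_pos: [0.4368, -0.0858, 0.2948]
orientation: [0.0, 0.163, 0.987, 0.0]
ft_force: [0.8, 0.0, -1.1]
opening: 0.0368
gripper_force: 3.9
t: 8.75
ee_pos: [0.4369, -0.0867, 0.2947]
orientation: [-0.0, 0.335, 0.942, 0.0]
ft_force: [1.2, 0.4, 0.9]
opening: 0.0368
gripper_force: 3.9
t: 9.17
ee_pos: [0.548, -0.0504, 0.2947]
orientation: [-0.0, 0.334, 0.943, 0.0]
ft_force: [0.4, 0.5, -0.1]
opening: 0.0367
gripper_force: 3.9
t: 9.5
ee_pos: [0.5893, -0.0344, 0.294]
orientation: [-0.001, 0.333, 0.943, -0.001]
ft_force: [-0.3, -0.7, -1.0]
opening: 0.0368
gripper_force: 3.9
[ 0.58862464 -0.03519     0.29421966] [-5.44251148e-04  3.33612754e-01  9.42709869e-01 -5.79776981e-04] [-0.46315834  0.31786671  0.59246869  1.69501844 -0.18834896  1.18769307
  1.06763382]
```

View pics/w3.png

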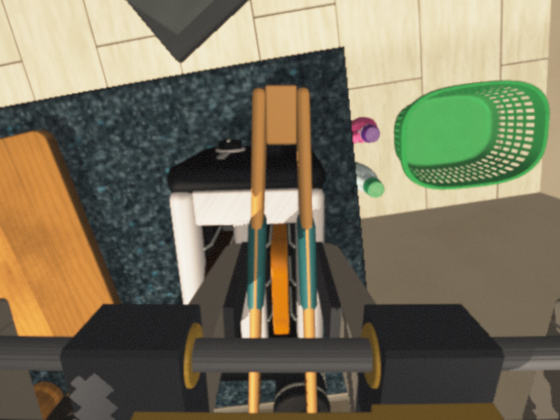

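The wrist view shows the crust strip from (280,225) to (282,333) between the tong arms (columns 260 and 308). The rear block is at (281,88).

```bash
python3 - <<'E'
from h import *
np.set_printoptions(precision=4,suppress=True)
im=cv2.imread('pics/w3.png');m=np.load('m3.npy',allow_pickle=True).item();H=hsv(im)
p=[]
for r in range(225,336,10):
    t=np.where((H[r,268:298,0]<22)&(H[r,268:298,1]>140)&(H[r,268:298,2]>90))[0]+268
    print(r,t.min() if len(t) else None,t.max() if len(t) else None)
    if len(t): p.append([(t.min()+t.max())/2,r])
E=np.array([0.5893,-0.0348,0.2945]);a=np.radians(90-39.0+0.0)
w,x,y,z=bot.sense()['orientation'];a=np.arctan2(2*y*y-1,2*x*y);print('yang',np.degrees(a))
xt=np.array([np.sin(a),-np.cos(a),0]);yt=np.array([np.cos(a),np.sin(a),0])  # forward, left
q=plane(m,p,.207);print(np.c_[(q-E)@xt,(q-E)@yt]*1000)
# arms (top edge z = TCP+.018): inner edges at several rows
for r in (130,200,250,300,330,400):
    print(r,((plane(m,[[255,r],[260,r],[302,r],[308,r]],E[2]+.018)-E)@np.c_[xt,yt]*1000).round(0).tolist())
print(((plane(m,[[281,88]],E[2]+.018)-E)@np.c_[xt,yt]*1000))
E
```

```text
225 274 284
235 273 285
245 271 286
255 270 287
265 270 287
275 271 288
285 271 288
295 271 288
305 272 288
315 273 289
325 273 289
335 None None
yang 51.023559738236436
[[ 11.0469  -1.697 ]
 [ 19.9206  -1.7064]
 [ 28.9663  -2.1374]
 [ 38.1889  -2.1515]
 [ 47.5957  -2.1659]
 [ 57.1919  -1.3127]
 [ 66.9878  -1.3192]
 [ 76.9893  -1.3258]
 [ 87.2037  -0.8851]
 [ 97.6392   0.0174]
 [108.307    0.0247]]
130 [[-73.0, -11.0], [-73.0, -9.0], [-73.0, 10.0], [-73.0, 12.0]]
200 [[-40.0, -12.0], [-40.0, -10.0], [-40.0, 10.0], [-40.0, 13.0]]
250 [[-14.0, -13.0], [-14.0, -10.0], [-14.0, 11.0], [-14.0, 14.0]]
300 [[14.0, -13.0], [14.0, -11.0], [14.0, 11.0], [14.0, 14.0]]
330 [[33.0, -14.0], [33.0, -11.0], [33.0, 12.0], [33.0, 15.0]]
400 [[82.0, -15.0], [82.0, -12.0], [82.0, 13.0], [82.0, 16.0]]
[[-90.5717   0.1624]]
```

Slice lies 1–2 mm right of the tongs' midline and about 1° turned, with its centre ≈ 78 mm ahead. I'll correct slightly and descend over it.

```bash
python3 -m crank '[[-0.2,[0,-0.12,0.6],-0.2],[-0.2,[0,0,0.9],0],[-0.2,[0,0,0.9],0],[-0.2,[0,0,0.8],0],[-0.2,[0,0,0.6],0]]' && python3 -m crank '[[-0.2,[0,0,0.6],0],[-0.2,[0,0,0.5],0],[-0.2,[0,0,0.4],0],[-0.2,[0,0,0.25],0],[-0.2,[0,0,0],0]]'
python3 - <<'E'
from h import *
im=bot.read_camera('wrist');s=bot.read_camera('scene');t=bot.read_camera('top')
cv2.imwrite('pics/w4.png',np.hstack([im[:,150:420],cv2.resize(s[130:350,80:300],(420,420)) ]))
print(bot.sense()['ee_pos'],bot.sense()['ft_force'])
E
```

```text
t: 9.97
ee_pos: [0.586, -0.0372, 0.2169]
orientation: [-0.001, 0.326, 0.945, -0.0]
ft_force: [-0.3, 0.3, -0.9]
opening: 0.0369
gripper_force: 3.9
t: 10.38
ee_pos: [0.5873, -0.0366, 0.1826]
orientation: [-0.001, 0.326, 0.945, -0.0]
ft_force: [1.1, -0.6, -0.6]
opening: 0.0369
gripper_force: 3.9
[ 0.58828796 -0.0366282   0.18411886] [ 0.43745552 -0.18660345 -0.06765706]
```

View pics/w4.png

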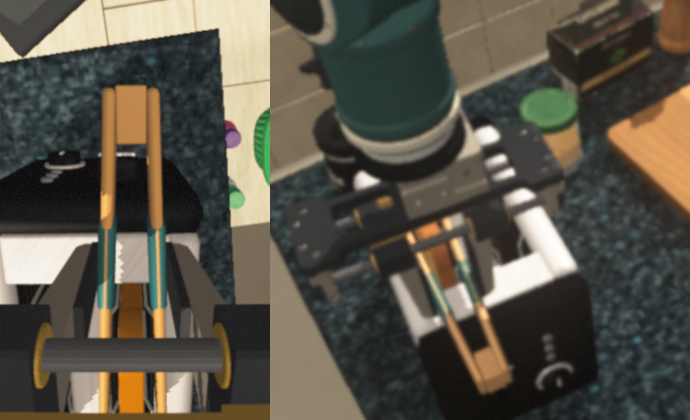

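The slice stands between the arms (crust column 130 of the left half, arms at 105 and 158). No contact force, so I'll close.

```bash
python3 -m crank '[[-0.3,[0,0,0],0],[-0.4,[0,0,0],0],[-0.5,[0,0,0],0],[-0.7,[0,0,0],0],[-1,[0,0,0],0]]' && python3 -m crank '[[-1,[0,0,0],0],[-1,[0,0,0],0],[-1,[0,0,0],0],[-1,[0,0,0],0],[-1,[0,0,0],0]]'
```

```text
t: 10.95
ee_pos: [0.5882, -0.0365, 0.1841]
orientation: [0.0, 0.326, 0.945, 0.0]
ft_force: [-0.1, 1.0, 2.3]
opening: 0.0291
gripper_force: 30.0
t: 11.37
ee_pos: [0.5881, -0.0365, 0.1839]
orientation: [0.0, 0.326, 0.945, 0.0]
ft_force: [-1.7, 1.7, 5.3]
opening: 0.0288
gripper_force: 30.0
```

Opening 28.8 mm matches tongs closed on the slice. Lifting gently.

```bash
python3 -m crank '[[-1,[0,0,-0.15],0],[-1,[0,0,-0.3],0],[-1,[0,0,-0.4],0],[-1,[0,0,-0.5],0],[-1,[0,0,-0.5],0]]' && python3 -m crank '[[-1,[0,0,-0.5],0],[-1,[0,0,-0.5],0],[-1,[0,0,-0.5],0],[-1,[0,0,-0.5],0],[-1,[0,0,-0.5],0]]' && python3 -m crank '[[-1,[0,0,-0.5],0],[-1,[0,0,-0.5],0],[-1,[0,0,-0.5],0],[-1,[0,0,-0.5],0],[-1,[0,0,-0.3],0]]'
python3 - <<'E'
from h import *
im=bot.read_camera('wrist');s=bot.read_camera('scene')
cv2.imwrite('pics/w5.png',np.hstack([im[:,150:420],cv2.resize(s[80:350,80:350],(420,420)) ]))
E
```

```text
t: 11.78
ee_pos: [0.5878, -0.0367, 0.2215]
orientation: [-0.0, 0.326, 0.945, -0.0]
ft_force: [0.5, 0.9, -1.2]
opening: 0.0288
gripper_force: 30.0
t: 12.2
ee_pos: [0.5878, -0.0366, 0.2718]
orientation: [0.0, 0.326, 0.945, 0.0]
ft_force: [0.9, 0.4, -1.1]
opening: 0.0286
gripper_force: 30.0
t: 12.62
ee_pos: [0.5882, -0.0367, 0.3181]
orientation: [0.001, 0.326, 0.945, 0.0]
ft_force: [-0.4, -0.3, -1.0]
opening: 0.0288
gripper_force: 30.0
```

View pics/w5.png

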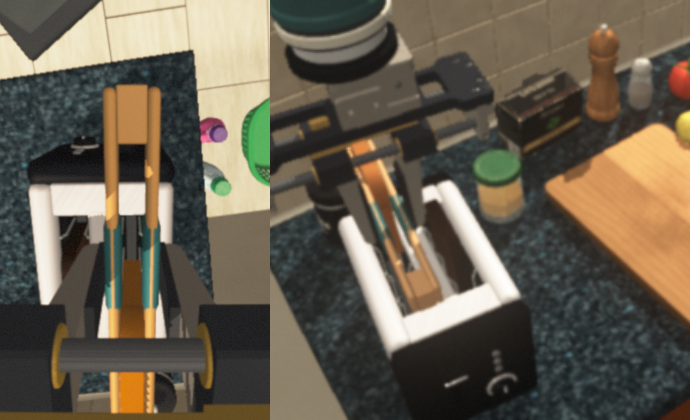

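The slice hangs in the tongs, clear of the toaster (underside ≈ 0.244). The dark slice is still in its slot. Carrying to the board.

```bash
python3 -m crank '[[-1,[0.2,-0.3,0],0],[-1,[0.4,-0.6,0],0],[-1,[0.52,-0.83,0],0],[-1,[0.52,-0.83,0],0],[-1,[0.52,-0.83,0],0]]' && python3 -m crank '[[-1,[0.52,-0.83,0],0],[-1,[0.52,-0.83,0],0],[-1,[0.52,-0.83,0],0],[-1,[0.5,-0.8,0],0],[-1,[0.1,-0.7,0],0]]' && python3 -m crank '[[-1,[-0.2,-0.7,0],0],[-1,[-0.36,-0.8,0],0],[-1,[-0.36,-0.8,0],0],[-1,[-0.36,-0.8,0],0],[-1,[-0.36,-0.8,0],0]]' && python3 -m crank '[[-1,[-0.36,-0.8,0],0],[-1,[-0.36,-0.8,0],0],[-1,[-0.36,-0.8,0],0],[-1,[-0.36,-0.8,0],0],[-1,[-0.36,-0.8,0],0]]' && python3 -m crank '[[-1,[-0.36,-0.8,0],0],[-1,[-0.36,-0.8,0],0],[-1,[-0.36,-0.8,0],0],[-1,[-0.36,-0.8,0],0],[-1,[-0.3,-0.6,0],0]]' && python3 -m crank '[[-1,[-0.3,-0.5,0],0],[-1,[-0.2,-0.3,0],0],[-1,[0,0,0],0],[-1,[0,0,0],0],[-1,[0,0,0],0]]'
python3 - <<'E'
from h import *
s=bot.read_camera('scene');t=bot.read_camera('top')
cv2.imwrite('pics/end.png',cv2.resize(np.hstack([s,t]),(800,300)))
E
```

```text
t: 13.13
ee_pos: [0.5102, -0.0638, 0.3156]
orientation: [-0.001, 0.326, 0.945, -0.0]
ft_force: [-0.5, -1.5, -0.6]
opening: 0.0285
gripper_force: 30.0
t: 13.55
ee_pos: [0.4264, -0.0996, 0.3158]
orientation: [-0.001, 0.325, 0.946, 0.0]
ft_force: [0.9, 0.9, -0.2]
opening: 0.0289
gripper_force: 30.0
t: 13.97
ee_pos: [0.4059, -0.1823, 0.3163]
orientation: [-0.0, 0.326, 0.945, 0.0]
ft_force: [-0.6, -0.4, -1.2]
opening: 0.029
gripper_force: 30.0
t: 14.38
ee_pos: [0.3849, -0.2675, 0.3163]
orientation: [-0.0, 0.326, 0.945, 0.0]
ft_force: [-0.1, 0.5, -1.1]
opening: 0.0283
gripper_force: 30.0
t: 14.8
ee_pos: [0.3651, -0.3493, 0.3163]
orientation: [-0.0, 0.326, 0.945, -0.0]
ft_force: [0.4, 0.3, -1.2]
opening: 0.0284
gripper_force: 30.0
t: 15.22
ee_pos: [0.3644, -0.3658, 0.3163]
orientation: [-0.0, 0.326, 0.946, 0.0]
ft_force: [0.0, 0.6, -2.2]
opening: 0.0288
gripper_force: 30.0
```

View pics/end.png

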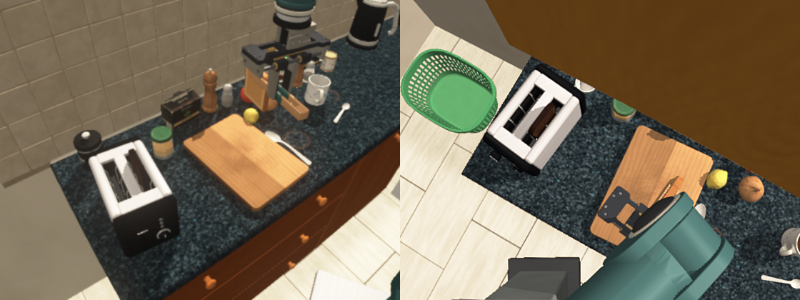

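The slice hangs in the tongs at about (0.424,-0.416), some 0.22 m above the board and inside its outline. Dark slice, jar and cup are in place, and opening and force are steady.

```bash
python3 -c "
from workcell import bot
print(bot.sign_off())"
```

```text
the job is handed in; nothing more can be done
None
```

The job is handed in at about 15 s of the 64 s: the light toast is held in the squeezed tongs about 0.22 m above the chopping board, and in the last pictures the dark slice is still in its slot and the jar and cup look unmoved.

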